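Pin the slat of a bedside shelf with a thumbscrew

ROBOT

A 7-joint arm with a two-finger parallel gripper is mounted at the origin on the work surface. World frame = base frame: x ahead of the robot, y to its left, z up, the work surface at z = 0. Lengths are in m, angles in rad, forces in N, time in s.
With the tool pointing down it reaches from about 0.35 to 0.9 m from the base axis. Payload 8.1 kg.
Tool frame: the origin (TCP) lies midway between the tips of the shut fingers; the grasp point (between the pads) lies 19 mm behind it (r.grasp_offset is the distance from the TCP to the grasp point, in m); z points along the fingers, y is the line along which they close (so a half turn about z gives the same grasp; the last joint's range is limited). The gripper opens to 85 mm and grips with 20 to 120 N. Pads are 22 mm wide; open, the fingers measure 114 mm over their backs; the gripper's body (76 mm by 85 mm) begins 54 mm behind the grasp point. The pads swing forward as they close: fully open they stand 13 mm farther back than shut.
Start: joints at [1.043, 0.434, 0.025, 1.573, -0.012, 1.134, -0.075], TCP at [0.258, -0.569, 0.231] pointing down, gripper open.
Joint ranges: [-2.62, 2.62], [-0.44, 2.09], [-1.27, 1.32], [0.08, 2.57], [-1.32, 4.46], [0.12, 2], [-2.74, 2.74]. Speed limits (rad/s): [2.22, 2.22, 3.01, 3.01, 3.14, 3.14, 3.14].

INTERFACE

Orientations are given as a rotation vector (axis times angle).
In Python, from cell import r gives the robot as it stands. The module is installed in compiled form; this text tells all that it offers.
- The arm moves only by the tool send_rows, never from a script. Its argument "targets" is text: rows parted by semicolons, each of 5 numbers parted by spaces: the closure, from 0 (fully open) to 1 (shut), then the shift along the tool's x, y, z normalised to -1 to 1, where 1 is 300 mm, then the turn about the tool's z normalised to -1 to 1, where 1 is 180 degrees. A call has 1 to 8 rows; each row shifts and turns the commanded pose from where the row before left it, along the tool's axes as they then stand; what a row does not reach is not made up. A row lasts 1/10 s, in which the tool goes at most 50 mm and 8.59 degrees, less where a joint would pass 70% of its speed; a pose out of reach is approached as far as the arm can. A call with a number of a shift or a turn outside -1 to 1 is refused whole. A call with a gripper value outside its range is refused whole. The fingers move at their own pace and stop on an object; the grip force is fixed at half the most. Time passes only in rows, so rows that do not move let the fingers close. It gives the time, the measured TCP pose, the force, the opening and the grip force at its end, in the units of the state.
- r.get_obs(): the state, without advancing time (a new reading comes with each control period).
- r.read_camera(name): name is "scene" or "top" or "wrist"; returns a dict with "img" (480x640x3 uint8, blue, green, red), "intrinsics" (3x3 intrinsics, pixels), "origin" and "orientation" of the camera in the world; the wrist camera has in their place "mount" (4x4, takes a point from camera to tool coordinates, whose origin is the TCP and whose axes are the flange's). Camera axes: x right, y down, z forward; pixel columns grow to the right and rows downward; lengths in m; the calibration is good to about 2 mm. A picture is of the moment at which its call begins: read the wrist's pose just before it. There is no depth.
- r.job_done(): hands the job in; it is judged then, once.
Trained networks look in a picture, given as the dict that the camera call returned (one of the last four; its "shot" number tells which), for a name from the list of things; names that differ only in an ending like _2 or _b are one class to them, and where a whole thing is asked for, a point or a joint stands for the part that bears it (a point fixed in the world has none). Each returns a list of dicts, best first, with "p" (0 to 1); they miss things now and then, are a little off and sometimes report something else, mostly with a low value. They report only what shows in the picture. A call takes as long as a camera call. They do not tell look-alikes from the thing itself.
- r.search_frame(picture, name): "position" ([column, row] in pixels, amid what is visible of it).
- r.landmark_of(picture, name): "position" ([column, row] in pixels: a listed point, or the origin of a listed thing).
The state is a dict: "time": time; "q": joint angles; "joint_vel": joint speeds; "tau": joint torques, N m; "ee_pos": TCP position; "tool_rot": TCP orientation; "force": force on the tool from outside, world axes, zero at the start; "wrist_torque": the same for the moment, N m; "opening": opening from 0.0 (shut) to 1.0 (fully open); "grip_force": force on a finger pad.
Only numpy, scipy, OpenCV 4.12 (cv2) and the standard library are available. Lean on these libraries where they do the work, as an engineer would, in place of code of your own. Each camera call takes 0.05 s, during which the arm holds its last target. There are 200 camera calls.

TASK

Finish the little shelf frame: lay the loose slat flat and square across both rails, with its hole over the hole in the rail and its solid end on the plain rail, and let go of it. Then take the long thumbscrew from the wooden stand and put it down through both parts until its head sits flush on the slat; it does not need turning. Leave the short thumbscrew in the stand and do not disturb the other things on the table.

Things in the scene. Friction and masses are not known exactly. Their poses are not given: they have to be found in the camera images.
- frame: Fixed birch shelf frame; origin on the table under its centre, z up. Two parallel rails along its x, each 160 long, 40 wide, 20 mm thick, centred at y = +60 and -60 mm, tops 60 mm above the table, on feet at x = +-70 mm joined by 16 mm high stretchers; 80 mm gap between the rails. The +y rail has a vertical 15 mm through hole at mid-length, open for 40 mm below the rail; the -y rail is plain.
- rail_hole (a point): Centre of the hole's mouth in the top of the rail at +y (60 mm above the table); z up, axes as the frame.
- rail_plain (a point): Middle of the top face of the plain rail at -y (60 mm above the table), 120 mm from rail_hole.
- slat: Loose birch slat, flat on the table at first: 200 long (x), 40 wide (y), 16 mm thick, about 90 g. Origin at the centre of its underside, z up. One 16 mm through hole, 60 mm from the middle towards +x; the other end is solid. Properly laid, its +x points along the frame's +y and its origin is midway between the rails.
- slat_hole (a point): Centre of the slat's hole at its underside (slat x = +60 mm).
- slat_far (a point): Point on the underside of the slat's solid end, at slat x = -60 mm; it comes over rail_plain.
- stand: Brown wooden block fixed to the table, 150 mm (x) by 60 mm (y), 52 mm high, origin under its centre. Two upright blind holes, 13.5 mm across and 42 mm deep, at x = +45 and -45 mm hold the two thumbscrews; which is in which hole varies.
- long_screw: Long thumbscrew, upright in the stand, about 80 g. Origin at its tip, z to the head. Shank 12 mm thick, 60 mm long (slides, no thread), last 8 mm tapered to 7 mm. Black collar 32 mm across at z = 60 to 66 mm, then a flat paddle 44 wide (x), 12 thick (y), 32 mm high to z = 98 mm. Collar 18 mm above the stand: the higher one. Paddle roughly along the stand's x.
- screw_seat (a point): Centre of the underside of the long thumbscrew's collar, 60 mm above its tip.
- short_screw: Short thumbscrew, same head, shank only 30 mm long, its collar resting on the stand. Not used. Origin at its tip.
- offcut: Bystander: short solid birch offcut without a hole, 140 x 40 x 16 mm, origin under its centre.
- mug: Bystander: white mug, 80 mm across, 90 mm high, origin under its centre.
- screwdriver: Bystander: screwdriver lying on the table.
- phone: Bystander: black phone lying flat, 150 x 72 x 9 mm, origin under its centre.
- plug: Bystander: white plug-in charger, 62 x 50 x 28 mm, origin under its centre.
Mind the look-alikes: they are no part of the job. Leave any green look-alike of the frame alone.

How it is judged:
By the outcome, as a careful person would: the job done as asked, in the order asked, and still so for the second after the job is handed in, with the robot touching nothing.
It also fails if it takes over 61 s, if anything falls off the work surface, if the arm or the gripper's body presses on something with over 40 N, if the wrist force passes 120 N, or if a joint passes its speed limit or range.

## Working session

There is one attempt and no reset: what is moved stays moved. The work goes in short steps, Python scripts to look and compute and a tool call to move; the robot and the scene stay as the last step left them, time stands still between calls to the robot, and variables do not carry over. Pictures are saved under pics/ and viewed, at most 10 in all, crops included, and the job is handed in when it is done.

Besides the shell and the picture viewer there is one more tool, called in YAML: its name, and indented under it one key for each argument. send_rows: Moves the arm, as the interface text tells. Scaled input: -1 to 1 covers 300 mm each way for a shift and 180 degrees each way for a turn. Its arguments: {"type":"object","properties":{"targets":{"type":"string"}},"required":["targets"]}

```bash
mkdir -p pics; cat > h.py <<'E'
import numpy as np, cv2
from scipy.spatial.transform import Rotation as R
from cell import r
def rot(o):
    o=np.array(o,float)
    return o if o.shape==(3,3) else (R.from_rotvec(o).as_matrix() if o.size==3 else R.from_quat(o).as_matrix())
def pose(pic,obs=None):
    if 'mount' in pic:
        T=np.eye(4);T[:3,:3]=rot(obs['tool_rot']);T[:3,3]=obs['ee_pos'];T=T@np.array(pic['mount']);return T[:3,:3],T[:3,3]
    return rot(pic['orientation']),np.array(pic['origin'])
def ray(pic,px,z,obs=None):
    Rm,o=pose(pic,obs);d=Rm@np.linalg.solve(np.array(pic['intrinsics']),[px[0],px[1],1.]);return o+d*(z-o[2])/d[2]
def proj(pic,P,obs=None):
    Rm,o=pose(pic,obs);c=np.array(pic['intrinsics'])@(Rm.T@(np.array(P)-o));return c[:2]/c[2]
E
cat > a.py <<'E'
from h import *
H=dict(frame=0,rail_hole=.06,rail_plain=.06,slat=0,slat_hole=0,slat_far=0,stand=0,long_screw=.01,screw_seat=.07,short_screw=.022,offcut=0,mug=0,screwdriver=0.01,phone=0,plug=0)
print(r.get_obs())
for c in('top','scene'):
    p=r.read_camera(c);cv2.imwrite(f'pics/{c}0.png',p['img']);print(c,p['origin'],p['orientation'],p['intrinsics'])
    for n,z in H.items():
        print(n,[(np.round(d['position']).tolist(),round(d['p'],2),np.round(ray(p,d['position'],z),3)[:2].tolist()) for d in r.landmark_of(p,n)[:3]])
E
python3 a.py
```

```text
{'time': 0.0, 'q': array([ 1.04339475,  0.43520453,  0.02497319,  1.57411402, -0.0116082 ,
        1.13401446, -0.07506255]), 'joint_vel': array([-0.00031385,  0.00093417,  0.0010031 ,  0.00034468, -0.00030474,
       -0.00141566, -0.00019833]), 'tau': array([-3.07123109e-04, -6.70471859e+01,  1.02481708e+00, -3.16215491e+01,
        1.54145993e-02,  1.23119357e-02, -6.40439339e-05]), 'ee_pos': array([ 0.25732254, -0.56899912,  0.2305309 ]), 'tool_rot': array([-3.06951494e+00, -6.61893765e-01,  7.35910919e-04]), 'force': array([-0.47191702,  0.05166641,  0.12518739]), 'wrist_torque': array([-0.02347715, -0.01672407, -0.03345857]), 'grip_force': 0.0, 'opening': 1.002671404395377}
top [0.39778394 0.03490595 0.96437236] [-2.09727595  2.1475627  -0.21527069] [[454.34832542   0.         324.41221587]
 [  0.         454.34832542 237.78006347]
 [  0.           0.           1.        ]]
frame []
rail_hole [([268.0, 322.0], 0.94, [0.41, 0.139]), ([304.0, 218.0], 0.81, [0.617, 0.066]), ([235.0, 186.0], 0.2, [0.69, 0.209])]
rail_plain [([361.0, 220.0], 0.83, [0.611, -0.05]), ([328.0, 346.0], 0.
[... 1193 characters left out ...]
0], 0.92, [0.506, 0.329]), ([379.0, 189.0], 0.72, [0.467, 0.363])]
slat_hole [([375.0, 189.0], 0.82, [0.459, 0.356])]
slat_far [([392.0, 216.0], 0.82, [0.559, 0.295]), ([136.0, 363.0], 0.27, [0.51, -0.335])]
stand [([137.0, 364.0], 0.8, [0.512, -0.335])]
long_screw []
screw_seat [([146.0, 350.0], 0.9, [0.558, -0.331]), ([359.0, 366.0], 0.51, [0.821, -0.128])]
short_screw [([119.0, 346.0], 0.81, [0.476, -0.341])]
offcut [([430.0, 262.0], 0.6, [0.715, 0.223])]
mug [([363.0, 363.0], 0.92, [0.786, -0.073]), ([173.0, 277.0], 0.73, [0.372, -0.168]), ([253.0, 409.0], 0.67, [0.721, -0.259])]
screwdriver [([250.0, 408.0], 0.83, [0.722, -0.264])]
phone []
plug [([174.0, 278.0], 0.73, [0.378, -0.169])]
```

View pics/top0.png

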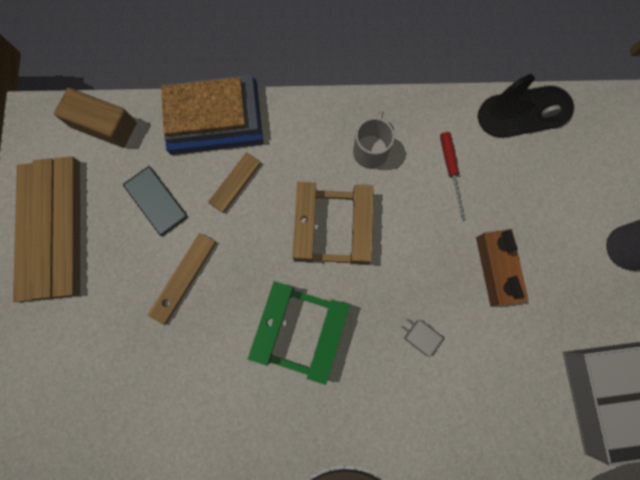

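View pics/scene0.png

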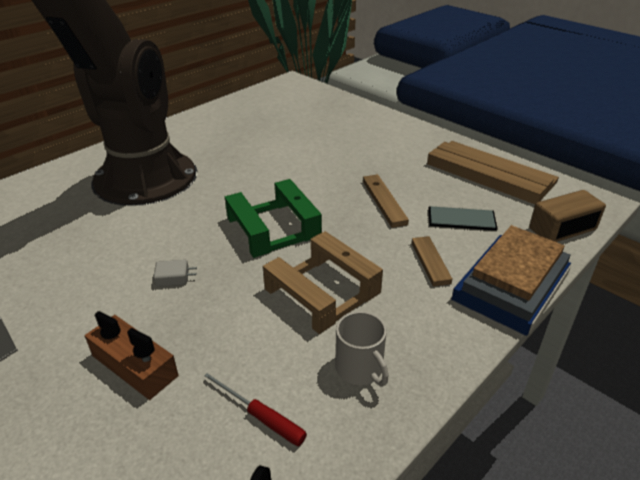

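Candidates (top image):
- **Slat:** (181,277), long and with a hole. Look-alikes are the offcut (236,183), short and with no hole, and the board stack (45,228).
- **Frame:** birch (333,222). The look-alike is the green one (299,333).
- **Long screw:** the stand's heads are at (508,241) and (513,288). The higher one seems to be the far one, (141,343) in the scene image.

I choose the holed slat, the birch frame and the far screw, and will check them in one close crop.

```bash
cat >> h.py <<'E'
def go(x,y,z,yaw,obs=None):
    """print the total tool-axis shift (units of 300 mm, in the PRESENT axes and in the axes AFTER the turn) and turn (units of 180 deg)"""
    o=obs or r.get_obs();M=rot(o['tool_rot']);y0=np.degrees(np.arctan2(M[1,0],M[0,0]))
    d=np.array([x,y,z])-o['ee_pos'];t=-((yaw-y0+180)%360-180)
    M2=M@R.from_rotvec([0,0,np.radians(t)]).as_matrix()
    print('t',round(o['time'],2),'tcp',np.round(o['ee_pos'],4),'yaw',round(y0,1),'tilt z',np.round(M[:,2],3),'F',np.round(o['force'],1),'open',round(o['opening'],3))
    print('now-axes',np.round(M.T@d/.3,4),'turned-axes',np.round(M2.T@d/.3,4),'turn',round(t/180,4))
E
python3 - <<'E'
from h import *
a=cv2.imread('pics/top0.png');b=cv2.imread('pics/scene0.png')
c=lambda i,x,y:cv2.resize(i[y:y+100,x:x+130],(390,300),interpolation=3)
cv2.imwrite('pics/crop.png',np.vstack([np.hstack([c(a,125,225),c(b,75,295)]),np.hstack([c(b,340,165),c(a,440,215)])]))
go(.51,.33,.26,146.6)
E
```

```text
t 1.6 tcp [ 0.2576 -0.5695  0.2313] yaw 24.3 tilt z [ 0. -0. -1.] F [ 0.4 -0.4 -1. ] open 1.0
now-axes [ 2.0021 -2.3852 -0.0957] turned-axes [ 0.948   2.9663 -0.0957] turn -0.6793
```

View pics/crop.png

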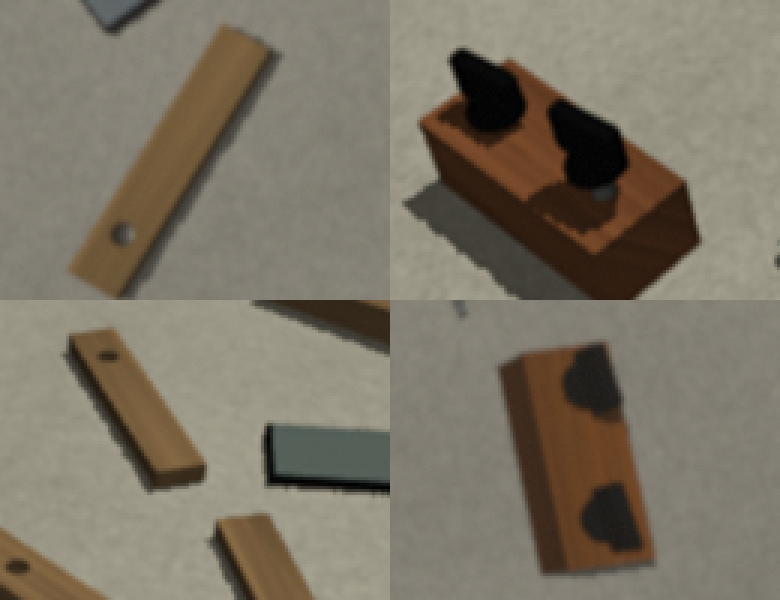

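The crop shows the hole in the slat near its lower-left end. In the scene view the nearer, right-hand screw has bare steel shank under its collar, so that is the long one (world x≈0.558). Moving over the slat.

send_rows:
  targets: "0 0.085 -0.1 -0.012 0; 0 0.085 -0.1 -0.012 0; 0 0.085 -0.1 -0.012 0; 0 0.085 -0.1 -0.012 0; 0 0.085 -0.1 -0.012 0; 0 0.085 -0.1 -0.012 0; 0 0.085 -0.1 -0.012 0; 0 0.085 -0.1 -0.012 0"

```text
time: 2.4
ee_pos: [0.3448, -0.2653, 0.2605]
tool_rot: [3.07, 0.662, 0.001]
force: [0.5, -0.6, -0.2]
opening: 1.003
grip_force: 0.0
```

send_rows:
  targets: "0 0.085 -0.1 0 0; 0 0.085 -0.1 0 0; 0 0.085 -0.1 0 0; 0 0.085 -0.1 0 0; 0 0.085 -0.1 0 0; 0 0.085 -0.1 0 0; 0 0.085 -0.1 0 0; 0 0.085 -0.1 0 0"

```text
time: 3.2
ee_pos: [0.4318, 0.0375, 0.2604]
tool_rot: [3.071, 0.662, 0.001]
force: [1.1, 0.0, 0.6]
opening: 0.996
grip_force: 0.0
```

send_rows:
  targets: "0 0.085 -0.1 0 0; 0 0.085 -0.1 0 0; 0 0.085 -0.1 0 0; 0 0.085 -0.1 0 0; 0 0.085 -0.1 0 0; 0 0.085 -0.1 0 0; 0 0.085 -0.1 0 0; 0 0.085 -0.1 0 0"

```text
time: 4.0
ee_pos: [0.519, 0.3402, 0.26]
tool_rot: [3.071, 0.661, 0.0]
force: [0.1, 0.4, 0.1]
opening: 1.0
grip_force: 0.0
```

send_rows:
  targets: "0 0 0 0 -0.045; 0 0 0 0 -0.045; 0 0 0 0 -0.045; 0 0 0 0 -0.045; 0 0 0 0 -0.045; 0 0 0 0 -0.045; 0 0 0 0 -0.045; 0 0 0 0 -0.045"

```text
time: 4.8
ee_pos: [0.5186, 0.3386, 0.2601]
tool_rot: [2.232, 2.211, -0.0]
force: [0.2, 0.2, -0.1]
opening: 0.997
grip_force: 0.0
```

send_rows:
  targets: "0 0 0 0 -0.045; 0 0 0 0 -0.045; 0 0 0 0 -0.045; 0 0 0 0 -0.045; 0 0 0 0 -0.045; 0 0 0 0 -0.045; 0 0 0 0 -0.045; 0 0 0 0 0"

```text
time: 5.6
ee_pos: [0.5187, 0.3385, 0.2598]
tool_rot: [-0.92, -3.003, 0.0]
force: [0.8, -0.1, 0.0]
opening: 1.003
grip_force: 0.0
```

```bash
python3 - <<'E'
from h import *
o=r.get_obs();p=r.read_camera('wrist');cv2.imwrite('pics/w1.png',p['img'])
print(np.round(p['mount'],3).tolist())
for n,z in (('slat',0),('slat_hole',0),('slat_far',0)):
    print(n,[(np.round(d['position']).tolist(),round(d['p'],2),np.round(ray(p,d['position'],z,o),4)[:2].tolist()) for d in r.landmark_of(p,n)[:3]])
go(.51,.33,.26,146.6)
E
```

```text
[[-0.001, -0.962, -0.273, 0.07], [1.0, -0.0, -0.001, -0.0], [0.001, -0.273, 0.962, -0.142], [0.0, 0.0, 0.0, 1.0]]
slat [([303.0, 199.0], 0.81, [0.5046, 0.3285])]
slat_hole [([296.0, 136.0], 0.97, [0.4525, 0.3567]), ([449.0, 301.0], 0.68, [0.6788, 0.3936])]
slat_far [([305.0, 260.0], 0.66, [0.5574, 0.2948])]
t 5.8 tcp [0.5185 0.3387 0.2601] yaw 145.6 tilt z [ 0. -0. -1.] F [-0.5  0.2 -0.1] open 0.999
now-axes [ 0.0071 -0.0401  0.0004] turned-axes [ 0.0078 -0.0399  0.0004] turn -0.0053
```

View pics/w1.png

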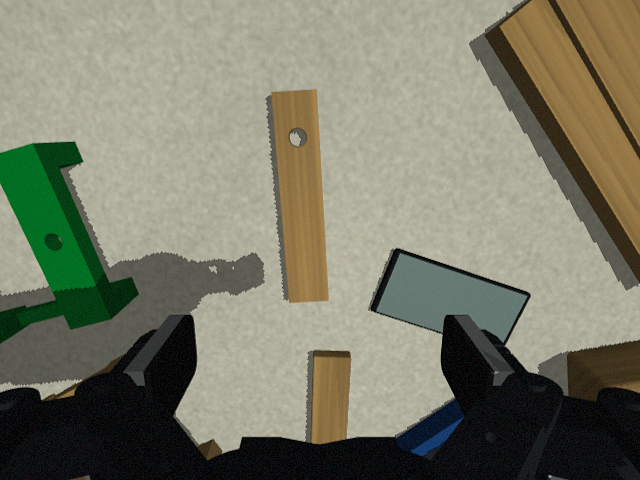

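The wrist view shows the holed slat alone, with top corners at (273,92), (317,90), (328,300) and (287,302) and its hole at (297,137). The offcut is below it at (331,400). I'll fit the slat's pose from these corners.

```bash
cat >> h.py <<'E'
def corners(p,o,C,z):
    P=np.array([ray(p,c,z,o)[:2] for c in C]);e1,e2=(P[0]+P[1])/2,(P[2]+P[3])/2
    d=e1-e2;return (e1+e2)/2,np.linalg.norm(d),np.degrees(np.arctan2(d[1],d[0])),P
E
python3 - <<'E'
from h import *
o=r.get_obs();p=r.read_camera('wrist')
c,L,a,P=corners(p,o,[(273,92),(317,90),(328,300),(287,302)],.016)
h=ray(p,(297,137),.016,o)[:2]
print(c,L,a,'w',np.linalg.norm(P[0]-P[1]),np.linalg.norm(P[2]-P[3]),'hole',h,'hole dist',np.linalg.norm(h-c))
go(c[0],c[1],.06,a)
E
```

```text
[0.50592469 0.32729484] 0.19853103774216757 148.3531232660951 w 0.03857579994200489 0.04133089659497815 hole [0.45420005 0.35840985] hole dist 0.06036209023179122
t 5.85 tcp [0.5185 0.3387 0.2601] yaw 145.7 tilt z [ 0. -0. -1.] F [-0.1  0.3  0.7] open 0.999
now-axes [ 0.0133 -0.0552  0.6671] turned-axes [ 0.0158 -0.0545  0.6671] turn -0.0148
```

send_rows:
  targets: "0 0.0133 -0.0552 0.07 0; 0 0 0 0.12 -0.0148; 0 0 0 0.15 0; 0 0 0 0.15 0; 0 0 0 0.15 0; 0 0 0 0.15 0; 0 0 0 0.06 0; 0 0 0 0 0"

```text
time: 6.65
ee_pos: [0.5048, 0.3263, 0.0032]
tool_rot: [-0.853, -3.021, 0.005]
force: [-0.9, 1.7, 1.1]
opening: 0.998
grip_force: 0.0
```

```bash
python3 - <<'E'
from h import *
go(.5059,.3273,.001,148.35)
E
```

```text
t 6.65 tcp [0.5048 0.3263 0.0032] yaw 148.5 tilt z [-0.003 -0.003 -1.   ] F [-0.9  1.7  1.1] open 0.998
now-axes [-0.0012  0.0049  0.0072] turned-axes [-0.0012  0.0049  0.0072] turn 0.0006
```

send_rows:
  targets: "0.3 0 0.003 0 0; 0.45 0 0 0 0; 0.7 0 0 0 0; 1 0 0 0 0; 1 0 0 0 0; 1 0 0 0 0; 1 0 0 0 0; 1 0 0 0 0"

```text
time: 7.45
ee_pos: [0.5074, 0.3289, 0.0073]
tool_rot: [0.852, 3.021, 0.003]
force: [-0.9, -1.0, 9.2]
opening: 0.444
grip_force: 59.8
```

send_rows:
  targets: "1 0 0 -0.1 0; 1 0 0 -0.16 0; 1 0 0 -0.16 0; 1 0 0 -0.16 0; 1 0 0 -0.16 0; 1 0 0 0 0.045; 1 0 0 0 0.045; 1 0 0 0 0.045"

```text
time: 8.25
ee_pos: [0.5064, 0.328, 0.2285]
tool_rot: [1.478, 2.771, 0.002]
force: [0.7, -0.2, -0.5]
opening: 0.445
grip_force: 61.2
```

send_rows:
  targets: "1 0 0 0 0.045; 1 0 0 0 0.045; 1 0 0 0 0.045; 1 0 0 0 0.045; 1 0 0 0 0.025; 1 0 0 0 0; 1 0 0 0 0; 1 0 0 0 0"

```text
time: 9.05
ee_pos: [0.5063, 0.328, 0.2274]
tool_rot: [2.271, 2.171, 0.0]
force: [-0.1, 0.8, -0.7]
opening: 0.444
grip_force: 61.2
```

```bash
python3 - <<'E'
from h import *
o=r.get_obs();
for c in('wrist','top','top','scene'):
    p=r.read_camera(c);cv2.imwrite(f'pics/{c}2.png',p['img'])
    for n in ('rail_hole','rail_plain'):
        print(c,n,[(np.round(d['position'],1).tolist(),round(d['p'],2),np.round(ray(p,d['position'],.06,o),4)[:2].tolist()) for d in r.landmark_of(p,n)[:3]])
    if c=='top': t=p['img']
cv2.imwrite('pics/c2.png',np.hstack([cv2.resize(t[170:275,280:390],(440,420),interpolation=3),]))
go(.6,.0,.23,88)
E
```

```text
wrist rail_hole []
wrist rail_plain [([318.8, 310.9], 0.49, [0.5024, 0.2562])]
top rail_hole [([266.7, 323.4], 0.97, [0.408, 0.1428]), ([304.1, 219.0], 0.79, [0.616, 0.0664])]
top rail_plain [([359.9, 221.0], 0.7, [0.6092, -0.0475]), ([327.1, 342.3], 0.7, [0.3691, 0.0256])]
top rail_hole [([268.3, 325.5], 0.82, [0.4039, 0.1396]), ([300.5, 217.5], 0.55, [0.6194, 0.0737]), ([361.2, 220.4], 0.41, [0.6104, -0.0503])]
top rail_plain [([331.0, 343.2], 0.67, [0.3672, 0.0181]), ([360.6, 221.0], 0.65, [0.6092, -0.049])]
scene rail_hole [([296.0, 195.4], 0.94, [0.4053, 0.1424]), ([345.7, 252.1], 0.74, [0.6162, 0.0712])]
scene rail_plain [([297.1, 281.6], 0.95, [0.6086, -0.0522]), ([244.8, 215.7], 0.77, [0.3829, 0.0147])]
t 9.65 tcp [0.5064 0.3281 0.2271] yaw 87.3 tilt z [ 0. -0. -1.] F [-0.3 -0.2 -0.7] open 0.448
now-axes [-1.0777  0.3632 -0.0097] turned-axes [-1.082   0.3501 -0.0097] turn -0.0039
```

View pics/wrist2.png

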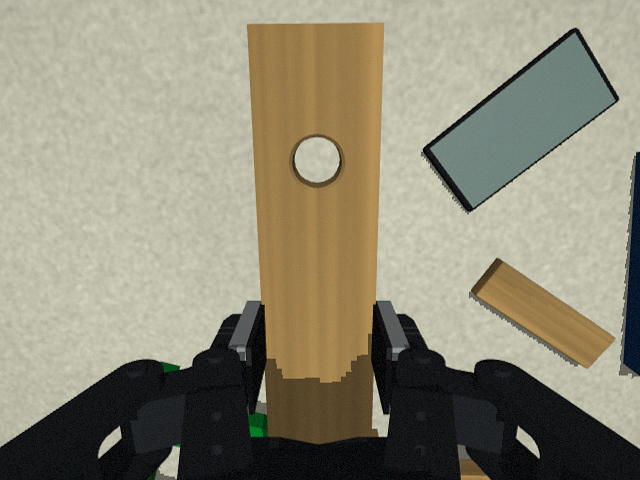

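View pics/c2.png

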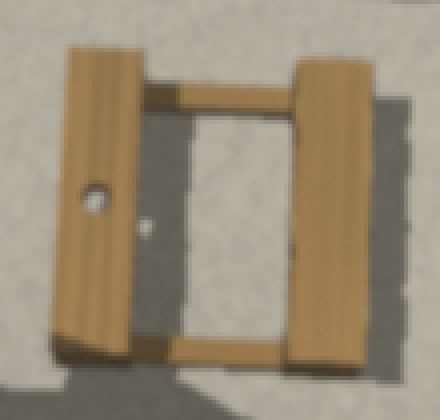

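The wrist view shows the slat held straight, with its hole at (317,160) and end edge at row 24. The top crop shows the birch frame clear, with its hole at crop (96,198), which is about (304,219) full-frame, and the right rail's corners sharp.

```bash
python3 - <<'E'
from h import *
o=r.get_obs();w=r.read_camera('wrist');t=r.read_camera('top')
f=lambda x,y:((x+.5)/4-.5+280,(y+.5)/4-.5+170)
h=ray(t,f(96,198),.06)[:2]
P=[ray(t,f(*c),.06)[:2] for c in [(297,61),(374,62),(364,362),(285,360)]]
Q=[ray(t,f(*c),.06)[:2] for c in [(69,47),(144,49),(131,352)]]
print('rail -y c',np.mean(P,0),'L',np.linalg.norm(P[0]-P[3]),np.linalg.norm(P[1]-P[2]),'W',np.linalg.norm(P[0]-P[1]),np.linalg.norm(P[2]-P[3]))
for a,b in ((P[0],P[3]),(P[1],P[2]),(Q[1],Q[2])): d=a-b;print('frame x yaw',np.degrees(np.arctan2(d[1],d[0])),np.linalg.norm(d))
print('+y rail c',(Q[0]+Q[2])/2,'hole',h,'dist',np.linalg.norm(h-np.mean(P,0)))
d=h-np.mean(P,0);print('frame y dir-90',np.degrees(np.arctan2(d[1],d[0]))-90)
zt=o['ee_pos'][2]-.0073+.016
s=ray(w,(317,160),zt,o);M=rot(o['tool_rot']);print('slat hole in tool',M.T@(s-o['ee_pos']))
for c in [(248,24),(384,23),(377,270),(262,270)]: print(M.T@(ray(w,c,zt,o)-o['ee_pos']))
E
```

```text
rail -y c [ 0.60738328 -0.05207683] L 0.1569879965232391 0.15751227115385552 W 0.04000270864595515 0.03971968539999805
frame x yaw -4.308180467564703 0.1569879965232391
frame x yaw -4.404954616216414 0.15751227115385552
frame x yaw -3.5244619513323374 0.159266058149189
+y rail c [0.61629489 0.06560181] hole [0.61579536 0.06739155] dist 0.11976417822806616
frame y dir-90 -4.02769965439802
slat hole in tool [ 0.06022958 -0.00126841 -0.00870058]
[ 0.09895948 -0.02124555 -0.00870115]
[ 0.09918945  0.01823124 -0.00870076]
[ 0.02352416  0.01909013 -0.00870003]
[ 0.02353727 -0.02004313 -0.00870042]
```

```bash
python3 - <<'E'
from h import *
go(.6125,.0073,.10,85.6)
E
```

```text
t 9.75 tcp [0.5064 0.328  0.2271] yaw 87.3 tilt z [-0. -0. -1.] F [ 0.1 -0.1 -0.9] open 0.445
now-axes [-1.0513  0.4037  0.4236] turned-axes [-1.0388  0.4347  0.4236] turn 0.0095
```

send_rows:
  targets: "1 0 0 0 0.0095; 1 -0.149 0.062 0 0; 1 -0.148 0.062 0 0; 1 -0.148 0.062 0 0; 1 -0.148 0.062 0 0; 1 -0.148 0.062 0 0; 1 -0.148 0.062 0.06 0; 1 -0.148 0.062 0.06 0"

```text
time: 10.55
ee_pos: [0.6123, 0.0083, 0.1923]
tool_rot: [2.306, 2.131, 0.002]
force: [-0.0, 0.2, -0.7]
opening: 0.443
grip_force: 61.2
```

send_rows:
  targets: "1 0 0 0.07 0; 1 0 0 0.07 0; 1 0 0 0.07 0; 1 0 0 0.06 0; 1 0 0 0 0; 1 0 0 0 0; 1 0 0 0 0"

```text
time: 11.25
ee_pos: [0.6122, 0.0107, 0.1123]
tool_rot: [2.305, 2.133, 0.002]
force: [0.2, 0.0, 0.4]
opening: 0.448
grip_force: 61.2
```

```bash
python3 - <<'E'
from h import *
o=r.get_obs();w=r.read_camera('wrist');cv2.imwrite('pics/w3.png',w['img'])
go(.6125,.0073,.075,85.6)
E
```

```text
t 11.3 tcp [0.6122 0.0106 0.1124] yaw 85.6 tilt z [ 0.002  0.    -1.   ] F [-0.1 -0.2 -0. ] open 0.444
now-axes [-0.011   0.0015  0.1246] turned-axes [-0.011   0.0015  0.1246] turn -0.0001
```

View pics/w3.png

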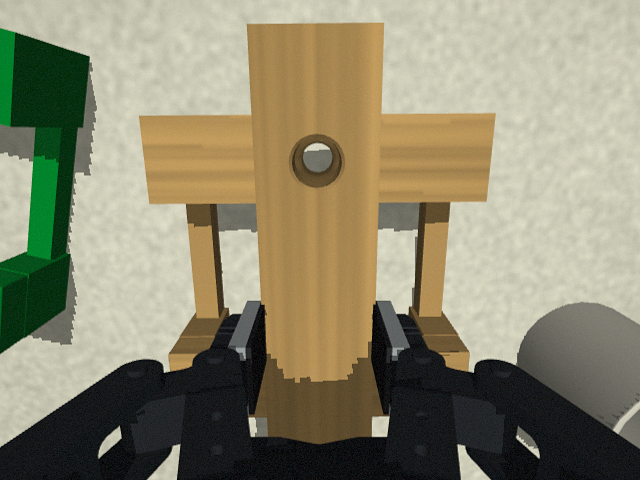

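The wrist view shows the slat over the frame. The rail top's corners are (140,116), (495,114), (487,201) and (150,203), and the rail hole shows through the slat hole at about (317,157).

```bash
python3 - <<'E'
from h import *
o=r.get_obs();w=r.read_camera('wrist');M=rot(o['tool_rot'])
P=[M.T@(ray(w,c,.06,o)-o['ee_pos']) for c in [(140,116),(495,114),(487,201),(150,203)]]
print(np.round(P,4));c=np.mean(P,0);print('c',c)
print('rail dir vs tool y deg',[np.degrees(np.arctan2(*(P[b]-P[a])[:2])) for a,b in((0,1),(3,2))], np.linalg.norm(P[1]-P[0]),np.linalg.norm(P[2]-P[3]))
zt=o['ee_pos'][2]-.0073+.016
s=M.T@(ray(w,(317,160),zt,o)-o['ee_pos']);print('slat hole',s,'move mm',(c-s)[:2]*1e3,'units',(c-s)[:2]/.3)
E
```

```text
[[ 0.0754 -0.0807  0.0522]
 [ 0.0762  0.0782  0.0526]
 [ 0.0369  0.0789  0.0525]
 [ 0.0361 -0.0806  0.0522]]
c [ 0.05614952 -0.00106622  0.0523936 ]
rail dir vs tool y deg [np.float64(0.27443803331213484), np.float64(0.29655848417428726)] 0.158881458314247 0.15957434897829334
slat hole [ 0.0602036  -0.00126509 -0.00868293] move mm [-4.05407603  0.19887113] units [-0.01351359  0.0006629 ]
```

send_rows:
  targets: "1 -0.0128 0.0007 0 0; 1 0 0 0.05 0; 1 0 0 0.05 0; 1 0 0 0.025 0; 1 0 0 0.015 0; 1 0 0 0.005 0; 1 0 0 0 0; 1 0 0 0 0"

```text
time: 12.15
ee_pos: [0.6115, 0.0067, 0.0675]
tool_rot: [-2.305, -2.135, -0.0]
force: [0.1, 0.7, -1.6]
opening: 0.444
grip_force: 61.2
```

```bash
python3 - <<'E'
from h import *
o=r.get_obs();w=r.read_camera('wrist');M=rot(o['tool_rot']);cv2.imwrite('pics/w4.png',w['img'][0:300,100:540])
go(.6125,.0073,.067,85.6)
E
```

```text
t 12.2 tcp [0.6115 0.0067 0.0675] yaw 85.6 tilt z [ 0.  0. -1.] F [ 0.1 -0.5 -0.6] open 0.445
now-axes [0.0024 0.0031 0.0016] turned-axes [0.0024 0.0031 0.0016] turn -0.0
```

View pics/w4.png

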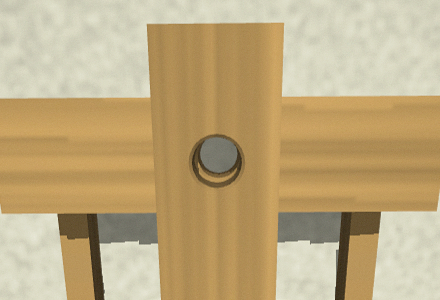

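```bash
python3 - <<'E'
from h import *
o=r.get_obs();w=r.read_camera('wrist');M=rot(o['tool_rot'])
T=lambda c,z:(M.T@(ray(w,c,z,o)-o['ee_pos']))[:2]
a=T((320,97),.06);b=T((320,212.5),.06);print('rail edges',a,b,'mid x',(a+b)[0]/2,'W',a[0]-b[0])
zt=o['ee_pos'][2]-.0073+.016
s=T((317,160),zt);print('slat hole',s)
for z in(.06,.05,.04): print(z,proj(w,o['ee_pos']+M@np.array([s[0],s[1],o['ee_pos'][2]-z]),o))
im=w['img'][125:195,280:355];cv2.imwrite('pics/w5.png',cv2.resize(im,None,fx=8,fy=8,interpolation=3))
E
```

```text
rail edges [ 0.08012195 -0.00027807] [ 0.04021831 -0.00026023] mid x 0.06017012972311709 W 0.039903646084563496
slat hole [ 0.0602045  -0.00126442]
0.06 [317.18501642 156.81095508]
0.05 [317.28104234 155.15579953]
0.04 [317.36592012 153.69279946]
```

View pics/w5.png

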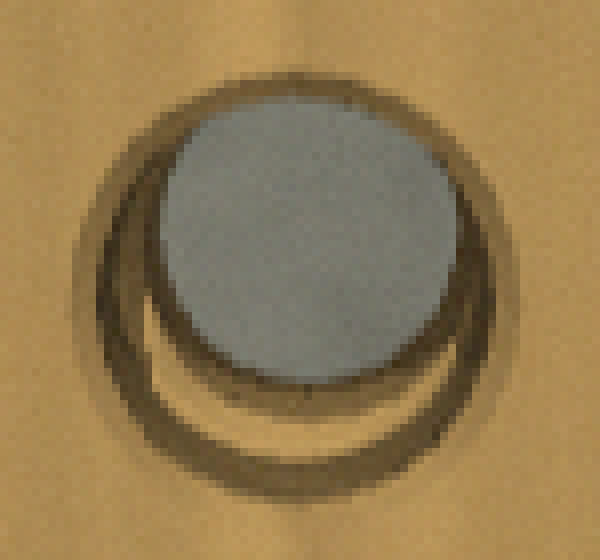

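The close-up shows the rail hole about 1 mm towards tool +x of the slat hole. I'll make a small correction, lower and release.

send_rows:
  targets: "1 0.0028 0.0008 0 0; 1 0 0 0.003 0; 1 0 0 0 0; 0.5 0 0 0 0; 0.3 0 0 0 0; 0 0 0 0 0; 0 0 0 0 0; 0 0 0 0 0"

```text
time: 13.05
ee_pos: [0.6117, 0.0073, 0.0666]
tool_rot: [-2.305, -2.134, 0.0]
force: [0.9, -0.0, -0.0]
opening: 1.002
grip_force: 0.0
```

send_rows:
  targets: "0 0 0 -0.03 0; 0 0 0 -0.05 0; 0 0 0 -0.1 0; 0 0 0 -0.1 0; 0 0 0 -0.1 0; 0 0 0 0 0; 0 0 0 0 0"

```text
time: 13.75
ee_pos: [0.6122, 0.0074, 0.1824]
tool_rot: [2.304, 2.133, 0.003]
force: [-0.2, 0.3, -1.1]
opening: 0.997
grip_force: 0.0
```

```bash
python3 - <<'E'
from h import *
o=r.get_obs();w=r.read_camera('wrist');cv2.imwrite('pics/w6.png',w['img'])
for n,z in(('slat_hole',.06),('slat_far',.06),('rail_hole',.06)):
    print(n,[(np.round(d['position'],1).tolist(),round(d['p'],2),np.round(ray(w,d['position'],z,o),4)[:2].tolist()) for d in r.landmark_of(w,n)[:2]])
go(.61,.0,.25,85.6)
for c in('top','scene'):
    p=r.read_camera(c);cv2.imwrite(f'pics/{c}6.png',p['img'])
    for n,z in(('long_screw',.01),('screw_seat',.07),('short_screw',.022),('stand',0)):
        print(c,n,[(np.round(d['position']).tolist(),round(d['p'],2),np.round(ray(p,d['position'],z),4)[:2].tolist()) for d in r.landmark_of(p,n)[:2]])
E
```

```text
slat_hole [([313.4, 149.5], 0.67, [0.6129, 0.0652])]
slat_far []
rail_hole [([315.6, 145.7], 0.73, [0.6145, 0.0674]), ([525.4, 309.2], 0.39, [0.7509, -0.0539])]
t 13.95 tcp [0.6111 0.0071 0.1799] yaw 85.6 tilt z [-0.002 -0.    -1.   ] F [-1.2 -0.2  0.1] open 0.996
now-axes [-0.024  -0.0021 -0.2337] turned-axes [-0.024  -0.0021 -0.2337] turn -0.0001
top long_screw []
top screw_seat []
top short_screw []
top stand []
scene long_screw []
scene screw_seat [([146.0, 348.0], 0.73, [0.5556, -0.3299]), ([253.0, 410.0], 0.6, [0.7633, -0.2887])]
scene short_screw [([116.0, 343.0], 0.65, [0.4656, -0.3414]), ([144.0, 348.0], 0.22, [0.5113, -0.3149])]
scene stand [([134.0, 365.0], 0.74, [0.511, -0.3401])]
```

View pics/w6.png

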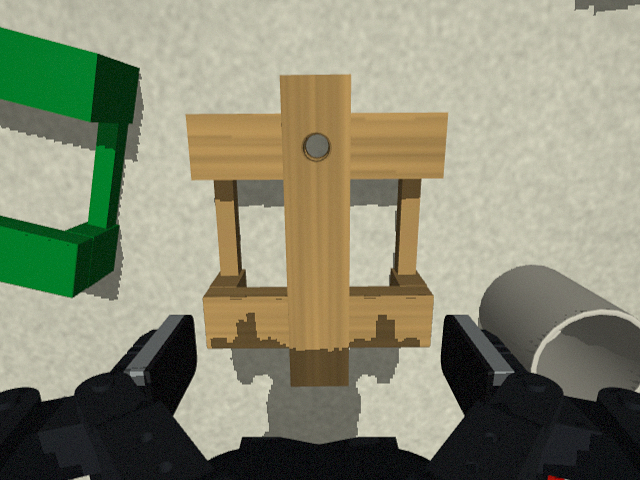

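The slat lies square across both rails, with its hole over the rail hole at (316,147). That was my tenth view, so from here on I rely on the networks and image measurements. Next, the stand.

```bash
python3 - <<'E'
from h import *
o=r.get_obs();w=r.read_camera('wrist')
M=rot(o['tool_rot'])
g=cv2.cvtColor(w['img'],cv2.COLOR_BGR2GRAY)[120:175,290:345]
c=cv2.HoughCircles(cv2.medianBlur(g,3),cv2.HOUGH_GRADIENT,1,20,param1=80,param2=10,minRadius=8,maxRadius=20);print(c)
print('slat hole world top',ray(w,(316.5,146.5),.076,o))
a=ray(w,(315.5,75),.076,o);b=ray(w,(319.5,348),.076,o);print('slat far edge',a, 'axis yaw',np.degrees(np.arctan2(*(a-b)[[1,0]])))
go(.555,-.333,.27,7)
E
```

```text
[[[28.5 26.5 11.6]]]
slat hole world top [0.61425425 0.06743811 0.076     ]
slat far edge [0.61673252 0.10583658 0.076     ] axis yaw 86.34827016840912
t 14.5 tcp [0.6116 0.0073 0.1806] yaw 85.6 tilt z [-0. -0. -1.] F [-0.2  0.6  0.3] open 1.0
now-axes [-1.1456 -0.1011 -0.2978] turned-axes [-0.3257  1.1029 -0.2978] turn 0.4366
```

send_rows:
  targets: "0 0 0 -0.15 0; 0 0 0 -0.148 0; 0 -0.143 -0.013 0 0; 0 -0.143 -0.013 0 0; 0 -0.143 -0.013 0 0; 0 -0.143 -0.013 0 0; 0 -0.143 -0.013 0 0; 0 -0.143 -0.013 0 0"

```text
time: 15.3
ee_pos: [0.568, -0.2493, 0.2703]
tool_rot: [2.305, 2.134, 0.0]
force: [1.1, 0.4, 0.2]
opening: 0.999
grip_force: 0.0
```

send_rows:
  targets: "0 -0.143 -0.013 0 0; 0 -0.143 -0.013 0 0; 0 0 0 0 0.0437; 0 0 0 0 0.0437; 0 0 0 0 0.0437; 0 0 0 0 0.0437; 0 0 0 0 0.0437; 0 0 0 0 0.0437"

```text
time: 16.1
ee_pos: [0.5541, -0.3324, 0.2701]
tool_rot: [-2.97, -1.025, -0.0]
force: [0.1, 0.3, 1.5]
opening: 1.002
grip_force: 0.0
```

send_rows:
  targets: "0 0 0 0 0.0437; 0 0 0 0 0.0437; 0 0 0 0 0.0437; 0 0 0 0 0.0437; 0 0 0 0 0; 0 0 0 0 0; 0 0 0 0 0"

```text
time: 16.8
ee_pos: [0.5542, -0.3324, 0.2701]
tool_rot: [3.136, 0.195, 0.0]
force: [0.4, -0.1, -0.8]
opening: 0.997
grip_force: 0.0
```

```bash
python3 - <<'E'
from h import *
o=r.get_obs();w=r.read_camera('wrist');np.save('w7.npy',w['img'])
for n,z in(('long_screw',.01),('screw_seat',.07),('short_screw',.022),('stand',0)):
    print(n,[(np.round(d['position']).tolist(),round(d['p'],2),np.round(ray(w,d['position'],z,o),4)[:2].tolist()) for d in r.landmark_of(w,n)[:3]],[np.round(d['position']).tolist() for d in r.search_frame(w,n)[:2]])
go(.555,-.333,.27,7)
hsv=cv2.cvtColor(w['img'],cv2.COLOR_BGR2HSV)
st=((hsv[...,0]<14)&(hsv[...,1]>110)).astype(np.uint8)
bl=(w['img'].max(2)<45).astype(np.uint8)
for m,nm in((st,'brown'),(bl,'black')):
    for c in cv2.findContours(m,0,2)[0]:
        if cv2.contourArea(c)>150: print(nm,cv2.contourArea(c),[np.round(v,1) for v in cv2.minAreaRect(c)],cv2.boundingRect(c))
E
```

```text
long_screw [([324.0, 202.0], 0.84, [0.5553, -0.3374])] [[321.0, 217.0], [128.0, 332.0]]
screw_seat [([323.0, 213.0], 0.67, [0.5566, -0.3363])] [[321.0, 218.0]]
short_screw [([322.0, 294.0], 0.55, [0.4643, -0.3471])] [[320.0, 310.0]]
stand [([321.0, 247.0], 0.59, [0.507, -0.3415])] [[317.0, 253.0]]
t 17.25 tcp [ 0.5541 -0.3325  0.2701] yaw 6.9 tilt z [ 0.  0. -1.] F [-0.4  0.2 -0.8] open 0.997
now-axes [0.0026 0.0021 0.0003] turned-axes [0.0026 0.0021 0.0003] turn -0.0003
black 48866.5 [array([319.5, 397. ]), array([164., 639.]), np.float64(90.0)] (0, 315, 640, 165)
black 1098.5 [array([319. , 315.1]), array([33.5, 53.7]), np.float64(15.9)] (305, 288, 34, 56)
black 154.0 [array([  5.5, 280. ]), array([22., 11.]), np.float64(90.0)] (0, 269, 12, 23)
black 5988.0 [array([610.2, 258.7]), array([111.1,  75. ]), np.float64(30.7)] (559, 205, 81, 115)
black 1349.5 [array([320.9, 220.4]), array([37.3, 56.6]), np.float64(18.4)] (304, 192, 38, 60)
```

```bash
cat > fit.py <<'E'
from h import *
from scipy.optimize import minimize
def model(w,o,x,y,yaw,tip,coll):
    S=8;m=np.zeros((480*2,640*2),np.uint8)
    def hull(P):
        q=np.array([proj(w,p,o) for p in P]);cv2.fillConvexPoly(m,cv2.convexHull(np.round((q*2+.5)*S).astype(np.int32)),1,shift=3)
    R2=R.from_euler('z',yaw,degrees=True).as_matrix();c=np.array([x,y,tip])
    hull([c+R2@[a,b,coll+z] for a in(-.022,.022) for b in(-.006,.006) for z in(.006,.038)])
    hull([c+[.016*np.cos(t),.016*np.sin(t),coll+z] for t in np.linspace(0,6.28,40) for z in(0,.006)])
    return m
def fit(w,o,mask,x,y,yaw0,tip,coll):
    M=cv2.resize(mask,None,fx=2,fy=2,interpolation=0)
    def cost(v):
        m=model(w,o,v[0]/1e3,v[1]/1e3,v[2],tip,coll);return 1-(m&M).sum()/(m|M).sum()
    best=None
    for a in(-20,-10,0,10,20):
        s=minimize(cost,[x*1e3,y*1e3,yaw0+a],method='Nelder-Mead',options=dict(initial_simplex=[[x*1e3,y*1e3,yaw0+a],[x*1e3+4,y*1e3,yaw0+a],[x*1e3,y*1e3+4,yaw0+a],[x*1e3,y*1e3,yaw0+a+8]]))
        if best is None or s.fun<best.fun: best=s
    return best.x,1-best.fun
E
python3 - <<'E'
from fit import *
o=r.get_obs();w=r.read_camera('wrist');bl=(w['img'].max(2)<45).astype(np.uint8)
def blob(x,y,wd,h):
    m=np.zeros_like(bl);m[y:y+h,x:x+wd]=bl[y:y+h,x:x+wd];return m
print('long as long',fit(w,o,blob(300,188,46,68),.556,-.337,7,.010,.060))
print('long as short',fit(w,o,blob(300,188,46,68),.556,-.337,7,.022,.030))
print('short',fit(w,o,blob(300,284,44,64),.466,-.347,7,.022,.030))
E
```

```text
long as long (array([ 554.09786387, -335.89031212,   12.40396835]), np.float64(0.8768639508070715))
long as short (array([ 550.82188294, -336.50308681,   12.67833492]), np.float64(0.947962276860896))
short (array([ 464.75587869, -346.65537767,   10.15246334]), np.float64(0.8545622119815668))
```

```bash
python3 - <<'E'
from fit import *
o=r.get_obs();w=r.read_camera('wrist');im=w['img']
print(im[188:260:6,320].tolist());print(im[215,296:350:3].tolist())
for th in(35,55,65):
    bl=(im.max(2)<th).astype(np.uint8)
    def blob(x,y,wd,h):
        m=np.zeros_like(bl);m[y:y+h,x:x+wd]=bl[y:y+h,x:x+wd];return m
    A=blob(298,184,50,74);B=blob(298,282,46,66)
    print(th,A.sum(),B.sum(),*[(k,np.round(f[0],1),round(f[1],3)) for k,f in (('A long',fit(w,o,A,.556,-.337,10,.010,.060)),('A short',fit(w,o,A,.556,-.337,10,.022,.030)),('B long',fit(w,o,B,.466,-.347,10,.010,.06)),('B short',fit(w,o,B,.466,-.347,10,.022,.03)))])
E
```

```text
[[39, 88, 139], [12, 9, 8], [19, 16, 17], [29, 28, 30], [29, 29, 27], [37, 33, 35], [34, 32, 25], [35, 34, 33], [23, 25, 17], [24, 26, 25], [29, 25, 25], [30, 85, 138]]
[[39, 89, 135], [29, 78, 129], [35, 84, 134], [22, 30, 21], [28, 24, 27], [29, 30, 28], [16, 17, 16], [20, 15, 8], [34, 32, 31], [14, 11, 10], [5, 10, 6], [11, 7, 6], [8, 6, 11], [17, 14, 18], [13, 11, 11], [11, 23, 46], [8, 46, 71], [8, 45, 74]]
35 1363 1147 ('A long', array([ 553.7, -336. ,   12.4]), np.float64(0.838)) ('A short', array([ 550.8, -336.4,   13.3]), np.float64(0.919)) ('B long', array([ 474.3, -345.5,    7.2]), np.float64(0.766)) ('B short', array([ 465.4, -346.5,   10. ]), np.float64(0.846))
55 1445 1191 ('A long', array([ 554.1, -335.9,   12.4]), np.float64(0.889)) ('A short', array([ 550.7, -336.6,   12.5]), np.float64(0.951)) ('B long', array([ 473.6, -345.6,    9.5]), np.float64(0.792)) ('B short', array([ 464.8, -346.7,   11.1]), np.float64(0.873))
65 1462 1215 ('A long', array([ 554.1, -335.9,   12.4]), np.float64(0.897)) ('A short', array([ 550.9, -336.5,   13.6]), np.float64(0.951)) ('B long', array([ 474., -346.,    7.]), np.float64(0.811)) ('B short', array([ 465.2, -346.7,   11.8]), np.float64(0.89))
```

```bash
python3 - <<'E'
from h import *
go(.5541,-.3359,.083,11.5)
E
```

```text
t 17.35 tcp [ 0.5541 -0.3325  0.2701] yaw 6.9 tilt z [ 0. -0. -1.] F [ 0.3 -0.3  0.2] open 0.999
now-axes [-0.0015  0.0113  0.6236] turned-axes [-0.0024  0.0112  0.6236] turn -0.0254
```

send_rows:
  targets: "0 -0.0015 0.0113 0 -0.0254; 0 0 0 0.12 0; 0 0 0 0.15 0; 0 0 0 0.15 0; 0 0 0 0.1 0; 0 0 0 0.06 0; 0 0 0 0.0436 0; 0 0 0 0 0"

```text
time: 18.15
ee_pos: [0.5532, -0.3356, 0.0814]
tool_rot: [-3.124, -0.315, 0.003]
force: [-0.1, 0.6, 0.8]
opening: 0.999
grip_force: 0.0
```

send_rows:
  targets: "0.3 0 0 0 0; 0.5 0 0 0 0; 0.7 0 0 0 0; 0.8 0 0 0 0; 1 0 0 0 0; 1 0 0 0 0; 1 0 0 0 0; 1 0 0 0 0"

```text
time: 18.95
ee_pos: [0.5544, -0.336, 0.0835]
tool_rot: [3.125, 0.315, 0.001]
force: [-0.9, -0.1, 6.3]
opening: 0.127
grip_force: 61.0
```

```bash
python3 - <<'E'
from h import *
go(.5541,-.3359,.083,11.5);print(r.get_obs()['grip_force'],r.get_obs()['wrist_torque'])
E
```

```text
t 18.95 tcp [ 0.5544 -0.336   0.0835] yaw 11.5 tilt z [ 0.001 -0.    -1.   ] F [-0.9 -0.1  6.3] open 0.127
now-axes [-0.0009 -0.0006  0.0018] turned-axes [-0.0009 -0.0006  0.0018] turn -0.0
60.99694490432739 [ 0.16493712  0.28057215 -0.07917469]
```

send_rows:
  targets: "1 0 0 -0.03 0; 1 0 0 -0.06 0; 1 0 0 -0.08 0; 1 0 0 -0.08 0; 1 0 0 -0.1 0; 1 0 0 -0.12 0; 1 0 0 -0.12 0; 1 0 0 -0.1 0"

```text
time: 19.75
ee_pos: [0.5541, -0.3358, 0.2925]
tool_rot: [3.125, 0.315, 0.002]
force: [0.4, 0.1, -0.8]
opening: 0.131
grip_force: 60.2
```

```bash
python3 - <<'E'
from h import *
p=r.read_camera('scene');cv2.imwrite('pics/s8.png',p['img']);o=r.get_obs();M=rot(o['tool_rot'])
for n in('long_screw','screw_seat','short_screw'): print(n,[(np.round(d['position'],1).tolist(),round(d['p'],2)) for d in r.landmark_of(p,n)[:3]])
for d,n in((.0735,'tip'),(.0135,'seat')): print(n,'expected',proj(p,o['ee_pos']+M@[0,0,d]))
w=r.read_camera('wrist')
for n,d in(('long_screw',.0735),('screw_seat',.0135)):
    print('wrist',n,[(np.round(k['position'],1).tolist(),round(k['p'],2)) for k in r.landmark_of(w,n)[:3]],'exp',proj(w,o['ee_pos']+M@[0,0,d],o))
go(.6143,.0674,.27,11.5)
E
```

```text
long_screw [([127.2, 277.8], 0.95)]
screw_seat [([112.4, 242.9], 0.63)]
short_screw [([347.3, 252.9], 0.48)]
tip expected [119.7342472 276.9187532]
seat expected [109.42401202 242.73081766]
wrist long_screw [([316.8, 259.4], 0.58)] exp [318.55527164 260.5966271 ]
wrist screw_seat [] exp [318.6599386  305.36198168]
t 20.1 tcp [ 0.5534 -0.3357  0.2886] yaw 11.5 tilt z [-0.002  0.001 -1.   ] F [ 0.6  1.1 -1.5] open 0.124
now-axes [ 0.4671 -1.2759  0.0629] turned-axes [ 0.467  -1.276   0.0629] turn 0.0
```

send_rows:
  targets: "1 0.058 -0.159 0 0; 1 0.058 -0.159 0 0; 1 0.058 -0.159 0 0; 1 0.058 -0.159 0 0; 1 0.058 -0.159 0 0; 1 0.058 -0.159 0 0; 1 0.058 -0.159 0 0; 1 0.058 -0.159 0 0"

```text
time: 20.9
ee_pos: [0.613, 0.0613, 0.2888]
tool_rot: [3.126, 0.314, -0.003]
force: [1.2, 0.3, -0.7]
opening: 0.131
grip_force: 60.2
```

send_rows:
  targets: "1 0 0 0.06 0; 1 0 0 0.1 0; 1 0 0 0.1 0; 1 0 0 0.07 0; 1 0 0 0.04 0; 1 0 0 0 0; 1 0 0 0 0; 1 0 0 0 0"

```text
time: 21.7
ee_pos: [0.6143, 0.0599, 0.1802]
tool_rot: [-3.126, -0.315, -0.003]
force: [-0.1, 1.2, -0.7]
opening: 0.129
grip_force: 60.2
```

```bash
python3 - <<'E'
from h import *
o=r.get_obs();M=rot(o['tool_rot']);go(.6143,.0674,.1685,11.5)
w=r.read_camera('wrist');im=w['img'];cv2.imwrite('pics/w9.png',im)
print('tip exp',proj(w,o['ee_pos']+M@[0,0,.0735],o),'seat exp',proj(w,o['ee_pos']+M@[0,0,.0135],o),'hole exp',proj(w,[.6143,.0674,.076],o))
for n in('long_screw','screw_seat','slat_hole','rail_hole'): print(n,[(np.round(d['position'],1).tolist(),round(d['p'],2)) for d in r.landmark_of(w,n)[:3]])
hsv=cv2.cvtColor(im,cv2.COLOR_BGR2HSV)
sub=hsv[200:300:4,292:346:4]
for row in sub: print(' '.join('%3d/%3d'%(h[1],h[2]) for h in row))
E
```

```text
t 21.7 tcp [0.6143 0.0599 0.1802] yaw 11.5 tilt z [ 0.002  0.    -1.   ] F [-0.1  1.2 -0.7] open 0.129
now-axes [ 0.005  -0.0246  0.0392] turned-axes [ 0.005  -0.0246  0.0392] turn -0.0
tip exp [318.55299899 260.59529279] seat exp [318.65701331 305.35991358] hole exp [306.53971729 243.42159464]
long_screw [([318.6, 259.0], 0.64)]
screw_seat []
slat_hole [([305.5, 238.4], 0.68)]
rail_hole [([308.4, 236.5], 0.63)]
134/184 131/199 132/201 133/202 133/196 132/179 132/179 131/196 129/195 135/176 129/188 129/206 133/202 140/179
119/ 75 138/ 76 135/ 68 139/171 131/194 134/184 129/184 131/200 132/185 136/180 131/193 136/205 133/201 132/181
130/208 132/205 133/152 126/ 81 126/ 73 137/ 69 114/ 74 124/107 133/182 129/188 131/200 132/208 134/189 130/186
130/196 131/202 132/205 131/205 133/204 135/206 136/154 117/ 72 135/ 72 140/ 73 126/117 132/199 133/184 135/189
132/181 132/182 128/189 132/190 131/196 130/200 129/203 131/201 133/205 129/191 137/123 131/ 72 124/ 74 117/ 72
141/174 132/174 133/177 130/179 129/180 130/183 136/189 132/195 132/197 128/208 130/206 136/204 134/205 135/182
128/172 135/
[... 1415 characters left out ...]
/ 13 129/121 133/184 138/179
129/193 108/ 73  43/ 24  74/ 24  54/ 19 128/ 12  51/ 20 109/ 14  71/ 25 191/  8 237/ 14  78/ 13 105/ 17 129/186
 23/ 11  36/ 42  60/ 30  82/ 25 255/ 19 255/ 15 159/ 16 128/  8 112/ 16  45/ 17 134/ 19 102/ 20 255/  7 230/ 10
 23/ 44  56/ 32  41/ 31  89/ 20  49/ 26 102/ 20  71/ 18 118/ 13  68/ 15  64/ 12 128/  6 139/ 11  43/ 18 105/ 17
 30/ 34   8/ 32  26/ 30 104/ 22  89/ 23  88/ 29  43/ 18  49/ 26  73/ 14  34/ 15 102/ 15 112/ 16 113/ 18 207/ 16
 46/ 33  31/ 25  39/ 26   9/ 27  26/ 29  46/ 28  76/ 27  39/ 33  60/ 17  28/ 27 102/ 15 238/ 15  73/ 21  61/ 25
 57/ 27  14/ 18  48/ 16  10/ 25  23/ 34  15/ 34  19/ 27  49/ 31  28/ 27  20/ 26  44/ 23 136/ 15  43/ 12  96/ 24
```

send_rows:
  targets: "1 0.005 -0.0246 0 0; 1 0 0 0 0; 1 0 0 0 0; 1 0 0 0 0"

```text
time: 22.35
ee_pos: [0.6135, 0.0672, 0.179]
tool_rot: [3.126, 0.315, -0.0]
force: [0.1, 0.4, -1.1]
opening: 0.127
grip_force: 60.2
```

```bash
python3 - <<'E'
from h import *
o=r.get_obs();M=rot(o['tool_rot']);go(.6143,.0674,.153,11.5)
w=r.read_camera('wrist')
print('tip',proj(w,o['ee_pos']+M@[0,0,.0735],o),'hole',proj(w,[.6143,.0674,.076],o))
for n in('long_screw','slat_hole','rail_hole'): print(n,[(np.round(d['position'],1).tolist(),round(d['p'],2)) for d in r.landmark_of(w,n)[:2]])
E
```

```text
t 22.35 tcp [0.6135 0.0672 0.179 ] yaw 11.5 tilt z [-0. -0. -1.] F [ 0.1  0.4 -1.1] open 0.127
now-axes [ 0.0027 -0.0001  0.0866] turned-axes [ 0.0027 -0.0001  0.0866] turn 0.0001
tip [318.55401637 260.59755115] hole [318.43153931 244.78082377]
long_screw [([317.8, 261.4], 0.92), ([138.0, 39.8], 0.48)]
slat_hole [([318.8, 237.5], 0.92)]
rail_hole [([317.6, 236.8], 0.86)]
```

send_rows:
  targets: "1 0.0027 0 0.03 0; 1 0 0 0.04 0; 1 0 0 0.03 0; 1 0 0 0.02 0; 1 0 0 0.02 0; 1 0 0 0 0; 1 0 0 0 0"

```text
time: 23.25
ee_pos: [0.6144, 0.0674, 0.137]
tool_rot: [-3.126, -0.315, -0.0]
force: [0.5, -0.5, -0.3]
opening: 0.129
grip_force: 60.2
```

```bash
python3 - <<'E'
from h import *
o=r.get_obs();print(o['wrist_torque']);go(.6143,.0674,.091,11.5)
E
```

```text
[ 0.00795629 -0.00423494  0.06184154]
t 23.25 tcp [0.6144 0.0674 0.137 ] yaw 11.5 tilt z [ 0.  0. -1.] F [ 0.5 -0.5 -0.3] open 0.129
now-axes [-3.000e-04  1.000e-04  1.534e-01] turned-axes [-3.000e-04  1.000e-04  1.534e-01] turn 0.0
```

No contact force so far, and the tip is inside the slat. Continuing down.

send_rows:
  targets: "1 0 0 0.02 0; 1 0 0 0.02 0; 1 0 0 0.02 0; 1 0 0 0.02 0; 1 0 0 0 0; 1 0 0 0 0"

```text
time: 23.85
ee_pos: [0.6142, 0.0674, 0.1128]
tool_rot: [3.126, 0.315, -0.001]
force: [0.4, 0.3, -0.4]
opening: 0.125
grip_force: 60.2
```

```bash
python3 - <<'E'
from h import *
o=r.get_obs();print(o['wrist_torque']);go(.6143,.0674,.091,11.5)
E
```

```text
[-0.01141676  0.01902639 -0.04371569]
t 23.85 tcp [0.6142 0.0674 0.1128] yaw 11.5 tilt z [-0. -0. -1.] F [ 0.4  0.3 -0.4] open 0.125
now-axes [ 0.0003 -0.0001  0.0727] turned-axes [ 0.0003 -0.0001  0.0727] turn 0.0
```

send_rows:
  targets: "1 0 0 0.02 0; 1 0 0 0.02 0; 1 0 0 0.02 0; 1 0 0 0.01 0; 1 0 0 0.003 0; 1 0 0 0 0; 1 0 0 0 0"

```text
time: 24.55
ee_pos: [0.6144, 0.0674, 0.0913]
tool_rot: [-3.126, -0.315, -0.0]
force: [-0.2, -0.1, -0.7]
opening: 0.129
grip_force: 60.2
```

send_rows:
  targets: "1 0 0 0.003 0; 1 0 0 0.003 0; 1 0 0 0 0; 1 0 0 0 0"

```text
time: 24.95
ee_pos: [0.6145, 0.0674, 0.0897]
tool_rot: [3.126, 0.315, 0.001]
force: [-1.8, -0.6, 3.6]
opening: 0.128
grip_force: 60.7
```

Contact (3.6 N) at 0.0897, the expected seat height. Opening gradually, then retreating.

send_rows:
  targets: "0.8 0 0 0 0; 0.7 0 0 0 0; 0.5 0 0 0 0; 0.3 0 0 0 0; 0.2 0 0 0 0; 0 0 0 0 0; 0 0 0 0 0"

```text
time: 25.65
ee_pos: [0.6143, 0.0674, 0.0893]
tool_rot: [3.126, 0.315, -0.0]
force: [1.0, 1.4, 0.6]
opening: 0.998
grip_force: 0.0
```

send_rows:
  targets: "0 0 0 -0.05 0; 0 0 0 -0.08 0; 0 0 0 -0.12 0; 0 0 0 -0.14 0; 0 0 0 -0.14 0; 0 0 0 0 0; 0 0 0 0 0; 0 0 0 0 0"

```text
time: 26.45
ee_pos: [0.6138, 0.0671, 0.2479]
tool_rot: [3.125, 0.315, -0.002]
force: [0.1, 0.0, -0.7]
opening: 0.996
grip_force: 0.0
```

```bash
python3 - <<'E'
from fit import *
o=r.get_obs();go(.6143,.0674,.25,11.5)
w=r.read_camera('wrist');im=w['img'];cv2.imwrite('pics/w10.png',im)
e=proj(w,[.6143,.0674,.09],o);print('exp head',e)
bl=(im.max(2)<60).astype(np.uint8);x,y=int(e[0]),int(e[1])
m=np.zeros_like(bl);m[y-55:y+50,x-50:x+50]=bl[y-55:y+50,x-50:x+50]
n,l,s,c=cv2.connectedComponentsWithStats(m);k=1+np.argmax(s[1:,4]);print(s[1:,:].tolist())
m=(l==k).astype(np.uint8)
for tip in(.016,.022,.028): print(tip,fit(w,o,m,.6143,.0674,11.5,tip,.06))
for q in('long_screw','screw_seat','slat_hole','slat'): print(q,[(np.round(d['position'],1).tolist(),round(d['p'],2)) for d in r.landmark_of(w,q)[:2]])
p=r.read_camera('scene')
for q,P in(('screw_seat',[.6143,.0674,.076]),('short_screw',[.465,-.3465,.022])): print(q,[(np.round(d['position'],1).tolist(),round(d['p'],2)) for d in r.landmark_of(p,q)[:3]],proj(p,P))
E
```

```text
t 26.45 tcp [0.6138 0.0671 0.2479] yaw 11.5 tilt z [-0.001 -0.    -1.   ] F [ 0.1  0.  -0.7] open 0.996
now-axes [ 0.0019 -0.0005 -0.0071] turned-axes [ 0.0019 -0.0005 -0.0071] turn 0.0
exp head [318.20847331 225.09494652]
[[277, 181, 3, 1, 3], [281, 182, 1, 1, 1], [283, 183, 1, 1, 1], [285, 183, 6, 2, 6], [294, 186, 2, 1, 2], [297, 186, 1, 2, 2], [300, 187, 3, 2, 4], [306, 189, 3, 2, 3], [310, 190, 3, 2, 4], [314, 191, 2, 1, 2], [318, 192, 2, 1, 2], [298, 194, 41, 67, 1739], [327, 195, 1, 1, 1], [346, 200, 1, 1, 1], [349, 201, 2, 1, 2], [356, 203, 2, 1, 2], [359, 203, 1, 1, 1], [361, 204, 2, 1, 2], [365, 205, 1, 1, 1], [367, 206, 1, 1, 1], [328, 274, 2, 1, 2]]
0.016 (array([614.57749029,  67.43613839,  11.68867185]), np.float64(0.9044337537381355))
0.022 (array([616.22369568,  67.59882445,  11.45253892]), np.float64(0.8676562305101659))
0.028 (array([616.34267516,  67.76984431,  11.66358599]), np.float64(0.8330538922155689))
long_screw [([316.9, 207.6], 0.92)]
screw_seat [([317.7, 218.9], 0.68)]
slat_hole [([317.1, 217.8], 0.66)]
slat [([388.9, 230.1], 0.66)]
screw_seat [([344.8, 242.7], 0.98)] [343.83278119 246.10501403]
short_screw [([116.7, 347.0], 0.93)] [112.91145918 344.08880674]
```

```bash
python3 -c "
from cell import r
print(r.job_done())"
```

```text
the job is handed in; nothing more can be done
None
```

The slat lies square across both rails with its hole over the rail hole, and the long thumbscrew is through both parts with its head on the slat. The short screw stayed in the stand, and I handed the job in at about 26.6 s; my last checks agreed with the screw being seated, but no verdict came back.

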